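Clear the die bed, index to the third stop and hold

ROBOT

A 7-joint arm with a two-finger parallel gripper is mounted at the origin on the work surface. World frame = base frame: x ahead of the robot, y to its left, z up, the work surface at z = 0. Lengths are in m, angles in degrees, forces in N, time in s.
With the tool pointing down it reaches from about 0.4 to 0.85 m from the base axis. Payload 4.4 kg.
Tool frame: the origin (TCP) lies midway between the tips of the shut fingers; the grasp point (between the pads) lies 19 mm behind it; z points along the fingers, y is the line along which they close (so a half turn about z gives the same grasp; the last joint's range is limited). The gripper opens to 94 mm and grips with 3 to 60 N. Pads are 16 mm wide; open, the fingers measure 119 mm over their backs; the gripper's body (75 mm by 177 mm) begins 78 mm behind the grasp point.
Start: joints at [66.016, 36.005, 2.206, 86.941, -1.547, 57.084, -1.146], TCP at [0.225, -0.61, 0.205] pointing down, gripper open.
Joint ranges: [-175.42, 175.42], [-21.48, 121.26], [-71.46, 75.88], [10.55, 141.38], [-63.04, 243.04], [13.31, 113.54], [-168.57, 168.57]. Speed limits (degrees/s): [147.25, 147.25, 180, 180, 180, 180, 180].

INTERFACE

Orientations are given as a 3x3 rotation matrix whose columns are the frame's x, y, z axes.
In Python, from plant import ctrl gives the robot as it stands. Calls block until the motion is done:
- ctrl.goto(position, orientation): joint-space move of the TCP to a pose.
- ctrl.move_linear(position, rotation=None, rate=0.15, force_limit=None): straight line of the TCP; rotation=None keeps the orientation; rate is the mean speed in m/s. With force_limit (N) it stops when the force on the tool has changed by that much, and returns True; else False.
- ctrl.movej(angles): joint-space move.
- ctrl.ungrasp() and ctrl.close(effort=None): open the fingers fully, or close them until they stop; effort is the grip in N (None keeps the last).
- ctrl.pause(seconds).
- ctrl.solve_ik(position, orientation): joint angles nearest the present ones, or None.
- ctrl.state(): the state.
- ctrl.camera(name): name is "side" or "top" or "wrist"; returns the picture (384x512x3 uint8, red, green, blue); there is no depth.
- ctrl.camera_info(name): a dict with "mtx" (3x3 intrinsics, pixels), "eye" and "orientation" of the camera in the world. Camera axes: x right, y up, looking along -z (the intrinsics and any distortion apply to the point x, -y, -z); pixel columns grow to the right and rows downward; lengths in m; the calibration is good to about 2 mm. A picture is of the moment at which its call begins: read the wrist's pose just before it. camera_info takes no time and is no camera call; for the wrist camera it gives the pose at the moment of the call.
A pose or a line that the arm cannot do raises ctrl.MotionError and nothing moves.
- ctrl.close_job(): hands the job in; it is judged then, once.
The state is a dict: "t": time; "joint_positions": joint angles; "qvel": joint speeds; "tau": joint torques, N m; "position": TCP position; "orientation": TCP orientation; "force": force on the tool from outside, world axes, zero at the start; "torque": the same for the moment, N m; "gripper_width": opening from 0.0 (shut) to 1.0 (fully open); "gripper_force": force on a finger pad.
Only numpy, scipy, OpenCV 4.12 (cv2) and the standard library are available. Lean on these libraries where they do the work, as an engineer would, in place of code of your own. Each camera call takes 0.05 s, during which the arm holds its last target. There are 200 camera calls.

TASK

Use the bench brush, not the fingers, to sweep the three metal scraps off the steel die bed onto the bench, then stand the brush back on the bench on its bristles and let go of it. Then take the black bar knob of the index plate and turn it clockwise from its home position, counting the clicks, to the third stop without running on towards the fourth; it springs back when let go, so finish while still gripping it and holding it at the third stop. Leave the glass dome, screwdriver stand, beaker and loupe where they are.

Things in the scene. Friction and masses are not known exactly. Their poses are not given: they have to be found in the camera images.
- fixture: fixed low block, 116 (x) by 288 mm (y), top 18 mm above the bench; origin on the bench. The bright steel die bed runs from y = -140 to -18 mm, flat, open on its -x, +x and -y sides; the blue part from y = -18 to +148 mm carries at (0, 90 mm) a fixed black dial (114 mm across, top 22 mm above the bench) and the index plate with its knob
- knob_grip (a point): point on the index plate's vertical turning axis, in the black bar knob, 52 mm above the bench. The bar is 44 mm long (this point's x), 14 mm wide (y), from 30 to 62 mm above the bench, on an aluminium plate 84 mm across, top 30 mm above the bench. A red line on the plate, on the bar's -x side, points to the dial's marks. The frame turns with the knob
- index (a joint): plate angle (rad): 0 at home (red line at red mark), growing clockwise seen from above to an end stop at 2.0. Stops (clicks) every 0.419 (24 deg), at the dial's white marks: 0.419, 0.838, third 1.257, 1.676. Turning takes 0.06 to 0.08 N m against a spring, plus or minus 0.03 to 0.06 as it clicks; from any stop it runs home unless held. A firm grip (about 40 N) holds it
- brush: loose bench brush standing on its bristles, about 140 g, 82 mm tall. Origin at its centre, 41 mm above its underside, z up, long side along its x. Light wooden grip on top, 90 mm long (x), 20 mm wide (y), from 1 to 41 mm above the origin; below it a wooden head 104 x 34 mm, 12 mm thick, and stiff grey bristles 100 x 30 mm, 30 mm deep
- scrap1: loose scrap, brass hexagon 17 mm across, 10 mm thick, 14 g; origin at its centre. It starts on the die bed
- scrap2: loose scrap, copper block 15 x 12 x 10 mm, 14 g; origin at its centre. It starts on the die bed
- scrap3: loose scrap, brass T-shaped block 17 x 16 x 12 mm, 15 g; origin at its centre. It starts on the die bed
- dome: blue dish under a clear glass dome, 100 mm across, 87 mm tall; loose, origin at the centre of its underside; to be left alone
- stand: round grey screwdriver stand with a red button and six upright small screwdrivers, 90 mm across, 97 mm tall; loose, origin at the centre of its underside; to be left alone
- beaker: small glass beaker, 62 mm across, 60 mm tall; loose, origin at the centre of its underside; to be left alone
- loupe: black eye loupe standing on its wide end, 38 mm across, 36 mm tall; loose, origin at the centre of its underside; to be left alone
Not all that is in view belongs to the job. There is more than one size of the brush; the one meant has the size given above.

How it is judged (in metres and radians):
On the way, in this order (a step that is already met when the one before it is completed fails the run):
1. all three scraps swept off the die bed, lying on the bench, the knob still at home (height (world z) of scrap1 between -0.03 and 0.016 m and height (world z) of scrap2 between -0.03 and 0.016 m and height (world z) of scrap3 between -0.03 and 0.016 m and value of joint index below 0.2 rad), for 0.1 s.
2. brush standing on the bench on its bristles, let go, the knob still at home (height (world z) of brush between 0.03 and 0.047 m and angle between brush's own z axis and vertical below 0.2 rad and contact force between the fingers and brush below 0.2 N and linear speed of brush below 0.03 m/s and value of joint index below 0.2 rad), for 0.2 s.
At the end, for the whole second after the job is handed in: The index plate is held still within 0.13 rad of the third stop (1.257 rad) with the fingers gripping the knob (more than 2 N); all three scraps are off the bed with their centres less than 16 mm above the bench; the brush stands upright (within 0.2 rad) on the bench (height (world z) of scrap1 between -0.03 and 0.016 m and height (world z) of scrap2 between -0.03 and 0.016 m and height (world z) of scrap3 between -0.03 and 0.016 m and height (world z) of brush between 0.03 and 0.047 m and angle between brush's own z axis and vertical below 0.2 rad and value of joint index between 1.127 and 1.387 rad and velocity of joint index between -0.1 and 0.1 rad/s and contact force between the fingers and index above 2 N); the arm keeps its last pose, push and grip.
It fails at once if knob run on past the third stop, more than halfway to the fourth (1.467 rad) (value of joint index above 1.467 rad).
It fails at once if scrap pushed by the fingers or the arm instead of the brush (contact force between any of the fingers, the arm and scrap1 above 1 N or contact force between any of the fingers, the arm and scrap2 above 1 N or contact force between any of the fingers, the arm and scrap3 above 1 N).
It fails at once if dome, screwdriver stand, beaker or loupe shifted more than 30 mm (distance of any of dome, stand, beaker, loupe from where it was at the start of the episode above 0.03 m).
It also fails if it takes over 58 s, if anything falls off the work surface, if the arm or the gripper's body presses on something with over 40 N, if the wrist force passes 120 N, or if a joint passes its speed limit or range.

## Working session

There is one attempt and no reset: what is moved stays moved. The work goes in short steps, each a Python script; the robot and the scene stay as the last script left them, time stands still between calls to the robot, and variables do not carry over. Pictures are saved under pics/ and viewed, at most 10 in all, crops included, and the job is handed in when it is done.

```bash
mkdir -p pics; ls; python3 - <<'E'
from plant import ctrl
import cv2
for n in ["top","side"]:
    im=ctrl.camera(n); i=ctrl.camera_info(n)
    print(n,i)
    cv2.imwrite(f"pics/{n}0.png",cv2.resize(im[:,:,::-1],(800,600),interpolation=cv2.INTER_CUBIC))
    cv2.imwrite(f"{n}_raw.png",im[:,:,::-1])
print(ctrl.state())
E
```

```text
pics
top {'mtx': array([[438.75117679,   0.        , 260.76906568],
       [  0.        , 438.75117679, 191.88348787],
       [  0.        ,   0.        ,   1.        ]]), 'eye': array([0.37088448, 0.02076191, 1.16624298]), 'orientation': array([[ 0.01973879,  0.986365  , -0.16338442],
       [-0.99979917,  0.01890694, -0.00664497],
       [-0.00346526,  0.16348277,  0.9865401 ]])}
side {'mtx': array([[421.02891278,   0.        , 263.51058426],
       [  0.        , 421.02891278, 195.40688654],
       [  0.        ,   0.        ,   1.        ]]), 'eye': array([0.54754009, 0.91664573, 0.62306281]), 'orientation': array([[-0.99911261,  0.03837418, -0.01736156],
       [-0.03488356, -0.52290905,  0.85167439],
       [ 0.02360379,  0.85152425,  0.52378365]])}
{'t': 0.1, 'joint_positions': array([66.0156709 , 36.05229501,  2.20335059, 86.98738596, -1.54736041,
       57.08499168, -1.14448506]), 'qvel': array([-0.00105839, -0.06376483,  0.0270053 , -0.20250697, -0.06451752,
        0.06634104,  0.12454958]), 'tau': array([ 1.95816647e-03, -5.50792730e+01,  1.14730719e+00, -1.87115675e+01,
       -5.21175389e-02,  1.92909257e-02,  7.20572461e-05]), 'position': array([ 0.22442092, -0.60941159,  0.20467733]), 'orientation': array([[ 9.38402270e-01,  3.45544258e-01, -5.87228916e-04],
       [ 3.45544757e-01, -9.38400990e-01,  1.55031164e-03],
       [-1.53549110e-05, -1.65772983e-03, -9.99998626e-01]]), 'force': array([-0.47944936,  0.28244795,  0.46976853]), 'torque': array([-0.04427454,  0.04438292, -0.00378886]), 'gripper_force': 0.0, 'gripper_width': 0.9992772337569793}
```

View pics/top0.png

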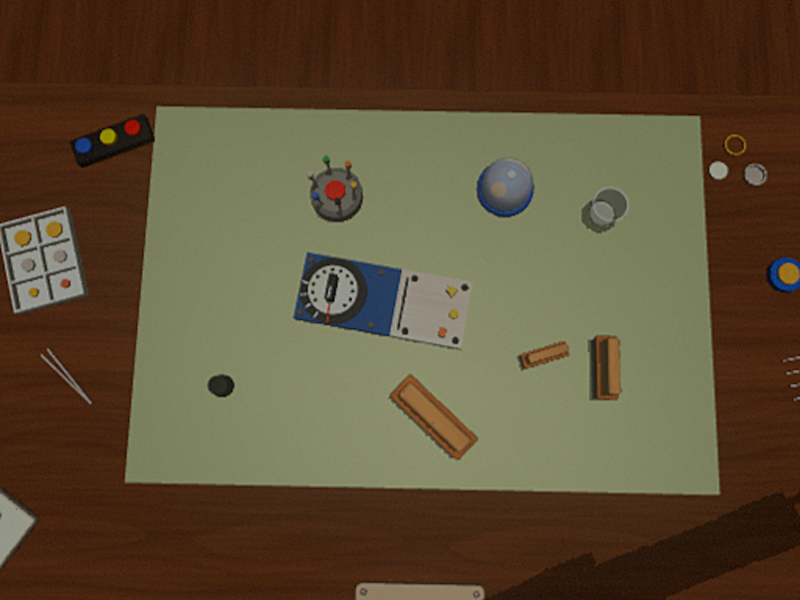

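View pics/side0.png

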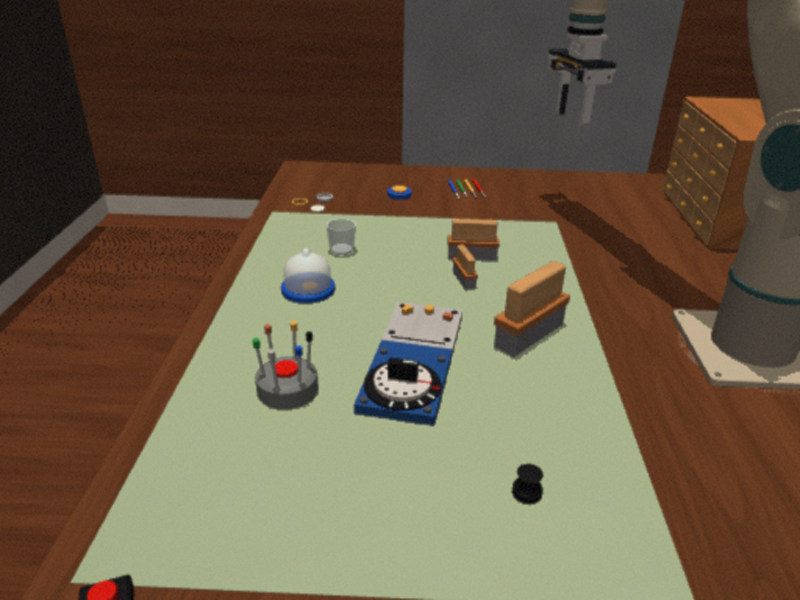

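Three brushes in the top view: small (545,355), medium (607,367) and large (433,417). Their head lengths are about 80, 105 and 170 mm, so the medium one fits the 104 mm head. I'll measure it and confirm in an enlarged crop.

```bash
cat > h.py <<'E'
import numpy as np, cv2
from plant import ctrl
def ray(name_or_info,uv,z):
    i=ctrl.camera_info(name_or_info) if isinstance(name_or_info,str) else name_or_info
    p=np.linalg.inv(i["mtx"])@np.array([uv[0],uv[1],1.0])
    d=i["orientation"]@np.array([p[0],-p[1],-p[2]])
    return i["eye"]+d*(z-i["eye"][2])/d[2]
def pix(i,P):
    c=i["orientation"].T@(np.asarray(P)-i["eye"]); q=i["mtx"]@np.array([c[0],-c[1],-c[2]]); return q[:2]/q[2]
def comps(m,amin):
    c,_=cv2.findContours(m.astype(np.uint8),cv2.RETR_EXTERNAL,cv2.CHAIN_APPROX_NONE)
    return [k for k in c if cv2.contourArea(k)>=amin]
def rectw(i,k,z):
    W=np.array([ray(i,p[0],z)[:2] for p in k]); r=cv2.minAreaRect((W*1000).astype(np.float32))
    return r
def down(yaw):  # tool pointing down, tool y (closing) at angle yaw from world x (deg)
    a=np.radians(yaw); y=np.array([np.cos(a),np.sin(a),0]); z=np.array([0,0,-1.]); return np.c_[np.cross(y,z),y,z]
E
python3 - <<'E'
from h import *
im=cv2.imread("top_raw.png"); hsv=cv2.cvtColor(im,cv2.COLOR_BGR2HSV); H,S,V=cv2.split(hsv)
i=ctrl.camera_info("top")
roi=np.zeros(H.shape,bool); roi[70:305,90:455]=1
def show(name,m,z,a):
    for k in comps(m&roi,a):
        M=k.reshape(-1,2).mean(0); r=rectw(i,k,z)
        print(name,M.round(),np.round(r[0],1),np.round(r[1],1),round(r[2],1))
show("white",(S<60)&(V>120),.018,300)
show("plate",(S<60)&(V>120),.030,300)
wood=(H<20)&(S>90)&(V>60)
show("wood@42",wood,.042,8)
show("lightwood@82",wood&(V>150),.082,30)
show("black@22",(V<50),.022,200)
show("blue@18",(H>100)&(H<125)&(S>120),.018,300)
for n,p in {"brush":(607,367),"scrapT":(452,291),"hex":(453,314),"cu":(442,332)}.items():
    print(n,hsv[int(p[1]/1.5625),int(p[0]/1.5625)],ray(i,np.array(p)/1.5625,.023).round(3))
c=np.hstack([cv2.resize(im[200:280,325:415],None,fx=4.4,fy=4.4,interpolation=cv2.INTER_CUBIC),cv2.resize(im[155:235,225:310],None,fx=4.4,fy=4.4,interpolation=cv2.INTER_CUBIC)])
cv2.imwrite("pics/crop1.png",c);print(c.shape)
E
```

```text
white [276. 196.] [549.7  -9.4] [129.4 117. ] 80.7
white [212. 184.] [578.  157.6] [81.4 81.6] 73.6
plate [276. 196.] [547.9  -9.1] [128.1 115.8] 80.7
plate [212. 184.] [575.8 156.1] [80.5 80.7] 73.6
wood@42 [277. 267.] [366.9 -16.2] [151.4  49.8] 47.6
wood@42 [348. 227.] [ 471.5 -198.2] [25.8 78.5] 18.1
wood@42 [388. 235.] [ 452.1 -300.8] [102.3  38.1] 0.3
wood@42 [283. 212.] [505.1 -29. ] [11.4 14.8] 72.4
wood@42 [210. 199.] [534.7 160. ] [ 5.1 34.3] 84.2
wood@42 [454. 166.] [ 635.  -473.6] [  5.3 147.8] 87.0
wood@42 [214. 121.] [746.5 157. ] [33.6 32.1] 2.0
wood@42 [222. 105.] [793.  137.1] [ 8.4 10.8] 1.1
wood@42 [ 92. 131.] [710.5 476.7] [223.   18.9] 4.6
wood@42 [399.  81.] [ 806.3 -284. ] [185.8 415.8] 1.0
wood@42 [96. 76.] [862.2 486.4] [47.5 24.5] 4.6
lightwood@82 [274. 263.] [376.7  -7.5] [93.9 18.9] 46.4
lightwood@82 [214. 121.] [733.2 152.1] [26.8 25.8] 2.0
black@22 [218. 183.] [579.3 147.1] [112.6  91.6] 27.6
blue@18 [236. 192.] [565.4 102.7] [106. 115.] 80.7
brush [ 19 122  46] [ 0.453 -0.305  0.023]
scrapT [ 27 163 150] [ 0.577 -0.047  0.023]
hex [ 24 181 151] [ 0.537 -0.049  0.023]
cu [ 11 178 150] [ 0.507 -0.031  0.023]
(352, 770, 3)
```

View pics/crop1.png

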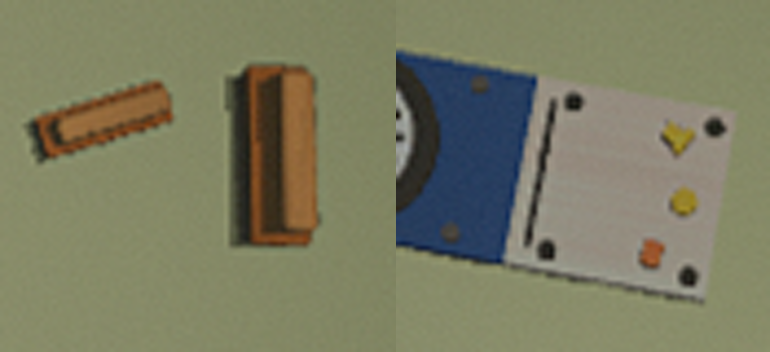

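The medium brush's head measures 102 mm, while the others measure 78 and 151 mm, so the medium one is the brush meant. The crop shows its grip top at about (393,234) in raw pixels, with its long side along world x. The scraps lie near the -y edge of the bed. The bed and plate centres are 168 mm apart against 169 expected, and the fixture yaw is about -9°. I'll hover over the brush and refine with the wrist camera.

```bash
python3 - <<'E'
from h import *
i=ctrl.camera_info("top")
g=ray(i,(393,234.1),.082); print("grip",g)
for yaw in (90,-90):
    q=ctrl.solve_ik([g[0],g[1],.2],down(yaw)); print(yaw,q)
    q2=ctrl.solve_ik([.55,.003,.1],down(yaw-9)); print(q2)
    for a in(0,-72): print(ctrl.solve_ik([.576,.156,.1],down(yaw-9+a)))
R=down(-90) if abs(ctrl.solve_ik([g[0],g[1],.2],down(-90))[6])<abs(ctrl.solve_ik([g[0],g[1],.2],down(90))[6]) else down(90)
ctrl.goto([g[0],g[1],.25],R)
ctrl.pause(.2)
w=ctrl.camera_info("wrist"); im=ctrl.camera("wrist")[:,:,::-1]
print(w, pix(w,g), ctrl.state()["t"])
cv2.imwrite("pics/w1.png",im)
E
```

```text
grip [ 0.45131325 -0.29964752  0.082     ]
90 [ 57.53856084  32.32233987 -41.11755714 103.95143541  25.93438707
  53.51102268  94.99478708]
[ 19.96844698  40.41290116 -36.36386105 108.07957066  34.38017008
  42.89843771  45.07211778]
[  4.39550707  43.59422964 -36.68661096 100.62727334  34.039824
  47.38742881  32.46844904]
[ -5.8233027   40.20762284 -19.27471579 100.93791829  18.57259789
  41.99410323 -25.79757654]
-90 [ 26.0235043   27.60822546   6.73581714 104.85202119  -4.20916341
  47.77942263 -55.17044478]
[ -9.03815269  36.42317562   8.84698259 108.93321552  -9.08965594
  35.31144936 -93.4612951 ]
[ -22.24133015   39.32166859    7.00936316  101.45054216   -6.96106223
   39.64645399 -110.4372791 ]
[ -35.33458123   42.35569898   28.75379271  101.84826796  -28.29815746
   43.13039067 -162.81183553]
{'mtx': array([[332.89747424,   0.        , 253.21961881],
       [  0.        , 332.89747424, 190.00874575],
       [  0.        ,   0.        ,   1.        ]]), 'eye': array([ 0.53306566, -0.3016039 ,  0.43002254]), 'orientation': array([[-1.78815220e-03,  9.58458662e-01,  2.85225867e-01],
       [-9.99998333e-01, -1.60868804e-03, -8.63484902e-04],
       [-3.68775143e-04, -2.85226935e-01,  9.58459942e-01]])} [251.65081127 170.50798027] 1.7917
```

View pics/w1.png

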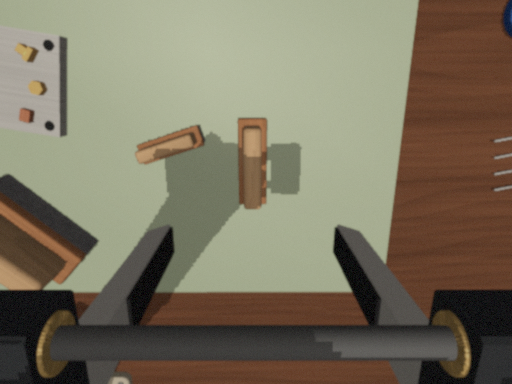

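The wrist view shows the brush grip from (251,128) to (252,208), where predicted (251.6,170.5). The scraps are at (26,52), (37,88) and (26,115). Grasping now.

```bash
python3 - <<'E'
from h import *
w=ctrl.camera_info("wrist")
for n,p,z in [("T",(26,52),.028),("hex",(37,88),.026),("cu",(26,115),.026),("c1",(62,36),.018),("c2",(62,137),.018)]:
    P=ray(w,p,z)[:2]*1000; r=P-[562,67]; print(n,P.round(1),"fix",np.round([r[0]*.988-r[1]*.157,r[0]*.157+r[1]*.988],1))
s=ctrl.state(); p=s["position"]; R=s["orientation"]
ctrl.move_linear([.4513,-.3005,.12],rate=.2)
print(ctrl.move_linear([.4513,-.3005,.049],rate=.1,force_limit=8))
ctrl.close(45); s=ctrl.state(); print(s["position"],s["gripper_width"],s["gripper_force"])
ctrl.move_linear([.4513,-.3005,.13],rate=.15)
s=ctrl.state();print(s["t"],s["gripper_width"],s["force"])
E
```

```text
T [575.4 -46.3] fix [  31.1 -109.9]
hex [536.8 -50.2] fix [  -6.5 -119.8]
cu [506.2 -31.4] fix [ -39.7 -106. ]
c1 [593.3 -84.2] fix [  54.6 -144.5]
c2 [479.1 -65.3] fix [ -61.2 -143.7]
False
[ 0.45118512 -0.30040204  0.04886993] 0.20608332276318572 44.99951362609863
5.2667 0.20989972771141036 [-0.37553433  0.0854115  -1.93098422]
```

```bash
python3 - <<'E'
from h import *
xd=np.array([.987,-.160]);yd=np.array([.160,.987])
F=lambda x,y:np.array([562,67])/1e3+(x*xd+y*yd)/1e3
R=down(-99.2)
a=F(-4,-66);b=F(-4,-180)
ctrl.goto([*a,.14],R)
ctrl.move_linear([*a,.085],rate=.1)
f=ctrl.move_linear([*a,.0675],rate=.04,force_limit=5)
z=ctrl.state()["position"][2]; print("touch",f,z)
z=max(z,.0675)+.0008
ctrl.move_linear([*a,z],rate=.03)
print(ctrl.move_linear([*b,z],rate=.08,force_limit=25), ctrl.state()["force"])
im=ctrl.camera("top")[:,:,::-1]
ctrl.move_linear([*b,.17],rate=.2)
im2=ctrl.camera("side")[:,:,::-1]
s=ctrl.state();print(s["t"],s["position"],s["gripper_width"])
c=np.hstack([cv2.resize(im[130:280,230:400],(400,353)),cv2.resize(im2[110:260,210:380],(400,353))])
cv2.imwrite("pics/sw.png",c)
E
```

```text
touch True 0.06680349867944187
False [-0.20935974  0.02551701 -0.16857531]
10.2417 [ 0.52815158 -0.10958321  0.168723  ] 0.20971742988780506
```

View pics/sw.png

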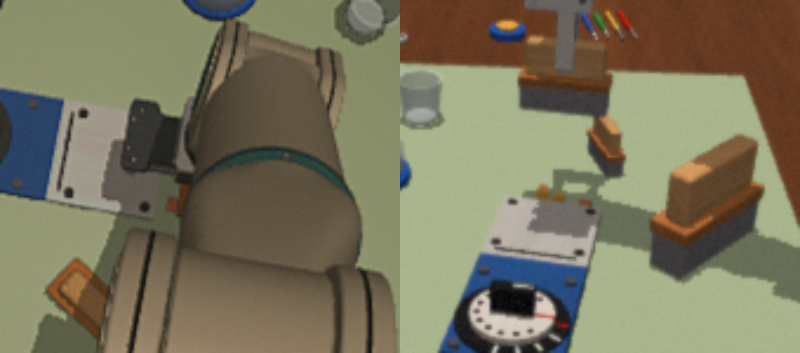

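After the sweep the bed looks empty, and the scraps sit beyond its far edge at about (543,190), (558,197) and (585,203) in the side half. I'll move to the brush's old spot and check their heights with rays from two views before putting it down.

```bash
python3 - <<'E'
from h import *
ctrl.goto([.4513,-.3005,.13],down(-90))
ti,si=ctrl.camera_info("top"),ctrl.camera_info("side")
t=ctrl.camera("top")[:,:,::-1].copy(); s=ctrl.camera("side")[:,:,::-1].copy()
cs=[]
for n,im,i in (("top",t,ti),("side",s,si)):
    H,S,V=cv2.split(cv2.cvtColor(im,cv2.COLOR_BGR2HSV))
    p=pix(i,[.54,-.1,.005]); m=(H<29)&(S>140)&(V>50); roi=np.zeros(m.shape,bool); u,v=p.astype(int); roi[v-45:v+45,u-40:u+40]=1
    for k in comps(m&roi,4):
        c=k.reshape(-1,2).mean(0); P=ray(i,c,.005); r=(P[:2]*1000-[560,65]); print(n,c.round(1),cv2.contourArea(k),(P*1000).round(1),"fix",np.round([r[0]*.987-r[1]*.16,r[0]*.16+r[1]*.987],1))
    cs.append(cv2.resize(im[v-40:v+40,u-45:u+45],(400,355),interpolation=cv2.INTER_CUBIC))
cv2.imwrite("pics/chk.png",np.hstack(cs))
E
```

```text
top [340.7 228.7] 112.5 [ 468.6 -184.6    5. ] fix [ -50.3 -261. ]
top [302.8 216.3] 11.5 [499.6 -84.3   5. ] fix [ -35.8 -157. ]
top [305.8 204.2] 9.5 [532.1 -92.4   5. ] fix [  -2.4 -159.8]
top [313.1 197.6] 18.5 [ 550.3 -111.6    5. ] fix [  18.7 -175.9]
side [277.  193.2] 7.0 [ 530.3 -103.     5. ] fix [  -2.4 -170.6]
side [270.4 191. ] 14.0 [ 549.4 -113.7    5. ] fix [  18.1 -178.1]
side [297.5 169.1] 77.5 [ 467.3 -253.     5. ] fix [ -40.6 -328.7]
```

View pics/chk.png

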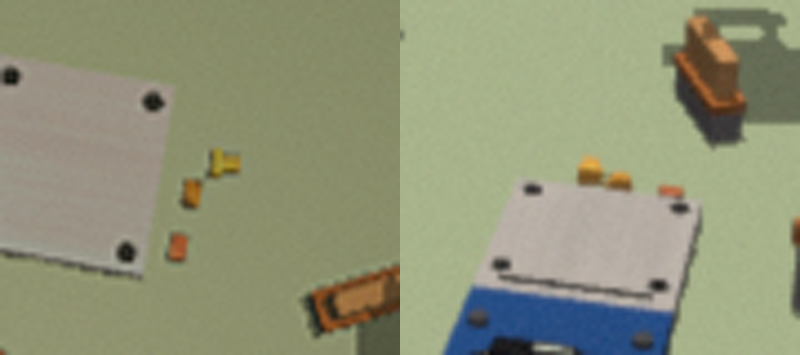

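All three scraps are off the bed and lying on the bench. The top half shows them at (223,163), (191,193) and (177,247). The ray heights give centres at or below about 10 mm. Putting the brush down.

```bash
python3 - <<'E'
from h import *
ctrl.move_linear([.4513,-.3005,.056],rate=.15)
print(ctrl.move_linear([.4513,-.3005,.0485],rate=.03,force_limit=3),ctrl.state()["position"])
ctrl.pause(.1); ctrl.ungrasp(); ctrl.pause(.4)
ctrl.move_linear([.4513,-.3005,.2],rate=.15)
# hover near knob, looking
R=down(-99.2); P=[.54,.156,.2]
ctrl.goto([.45,.156,.2],down(-99.2+90)) if False else None
w=None
t=ctrl.camera("top")[:,:,::-1]
H,S,V=cv2.split(cv2.cvtColor(t,cv2.COLOR_BGR2HSV)); ti=ctrl.camera_info("top")
m=(V>95)&(S<60); roi=np.zeros(m.shape,bool); roi[150:220,185:240]=1
for k in comps(m&roi,200):
    W=np.array([ray(ti,p[0],.030)[:2]*1000 for p in k],np.float32); print("plate",cv2.fitEllipse(W), cv2.minEnclosingCircle(W))
bl=(V<60); roi[:]=0; u,v=pix(ti,[.576,.156,.062]).astype(int); roi[v-14:v+14,u-9:u+9]=1
for k in comps(bl&roi,15): print("bar",rectw(ti,k,.062))
cv2.imwrite("pics/p.png",np.hstack([cv2.resize(t[145:225,180:250],None,fx=5,fy=5,interpolation=cv2.INTER_CUBIC),cv2.resize(t[190:270,345:415],None,fx=5,fy=5)]))
print(ctrl.state()["t"])
for a in range(0,91,9): 
  for y0 in (90,-90):
    q=ctrl.solve_ik([.576,.156,.05],down(y0-9-a)); print(y0,a,None if q is None else np.round(q),end=" ")
  print()
E
```

```text
True [ 0.45207707 -0.3008222   0.0487977 ]
plate ((576.2659301757812, 161.46397399902344), (74.7577133178711, 94.70741271972656), 166.81639099121094) ((580.296875, 164.1270751953125), 51.54085922241211)
bar ((572.5256958007812, 153.57472229003906), (14.647652626037598, 44.76888656616211), 80.94475555419922)
bar ((608.8553466796875, 158.6730499267578), (10.524506568908691, 43.78847885131836), 2.385944128036499)
15.0917
90 0 [  3.  47. -34. 102.  38.  42.  29.] -90 0 [ -22.   44.    7.  103.   -9.   34. -109.] 
90 9 [  2.  47. -32. 102.  36.  41.  22.] -90 9 [ -24.   44.    9.  103.  -11.   34. -115.] 
90 18 [  0.  46. -30. 102.  33.  40.  15.] -90 18 [ -25.   44.   11.  103.  -14.   34. -122.] 
90 27 [ -1.  46. -27. 102.  31.  39.   8.] -90 27 [ -26.   44.   13.  103.  -16.   35. -129.] 
90 36 [ -3.  45. -24. 102.  28.  38.   2.] -90 36 [ -27.   44.   15.  103.  -19.   35. -136.] 
90 45 [ -5.  45. -21. 102.  24.  37.  -4.] -90 45 [ -28.   45.   17.  103.  -21.   35. -143.] 
90 54 [ -7.  44. -17. 103.  20.  36.  -9.] -90 54 [ -30.   45.   20.  103.  -24.   36. -149.] 
90 63 [ -9.  44. -14. 103.  17.  36. -15.] -90 63 [ -32.   45.   22.  103.  -27.   37. -155.] 
90 72 [-10.  44. -13. 103.  16.  35. -23.] -90 72 [ -33.   46.   25.  103.  -30.   37. -162.] 
90 81 [-11.  44. -11. 103.  14.  35. -30.] -90 81 [ -34.   47.   27.  103.  -33.   38. -168.] 
90 90 [-12.  44. -10. 103.  12.  35. -38.] -90 90 [ -48.   57.   55.  104.  -58.   53. -155.]
```

View pics/p.png

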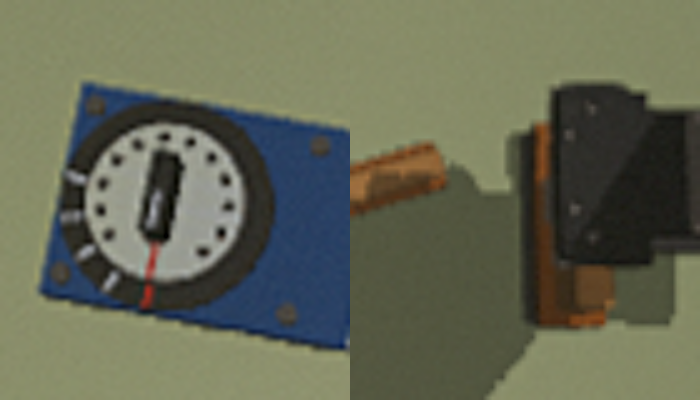

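The top crop shows the bar at home, red line on the red mark, with the white marks clockwise of it. The bar measures 44.8 x 14.6 mm at (572.5,153.6) mm, as it should. The brush is released and standing, partly hidden by the gripper. Next I'll hover over the knob and refine with the wrist camera.

```bash
python3 - <<'E'
from h import *
ctrl.move_linear([.4513,-.3005,.25],rate=.3)
ctrl.goto([.5735,.1545,.2],down(81)); ctrl.pause(.2)
w=ctrl.camera_info("wrist"); im=ctrl.camera("wrist")[:,:,::-1]; t=ctrl.camera("side")[:,:,::-1]
H,S,V=cv2.split(cv2.cvtColor(im,cv2.COLOR_BGR2HSV))
u,v=pix(w,[.5735,.1545,.062]).astype(int); print(u,v,ctrl.state()["t"],ctrl.state()["joint_positions"].round(1))
plate=(V>90)&(S<70)
for k in comps(plate,1500):
    M=k.reshape(-1,2).mean(0); W=np.array([ray(w,p[0],.03)[:2]*1000 for p in cv2.convexHull(k)],np.float32); print("pl",M,cv2.minEnclosingCircle(W), cv2.minAreaRect(W))
c=im.copy(); cv2.circle(c,(u,v),3,(0,255,0),-1)
si=ctrl.camera_info("side"); x,y=pix(si,[.452,-.3,.04]).astype(int); x=max(x,60)
cv2.imwrite("pics/k.png",np.hstack([c,cv2.resize(t[y-50:y+46,x-36:x+36],(288,384))]))
E
```

```text
254 179 17.4417 [  5.3  35.8 -37.4  95.9  25.1  57.   40.1]
pl [253.31852986 371.55589587] ((852.2238159179688, 105.21256256103516), 191.48611450195312) ((838.5677490234375, 107.4009780883789), (382.8414001464844, 37.67698287963867), 80.8957748413086)
pl [256.30512714 188.06335973] ((622.4312744140625, 147.76058959960938), 322.4720764160156) ((588.8294067382812, 153.1179962158203), (616.0337524414062, 362.19097900390625), 80.91040802001953)
```

View pics/k.png

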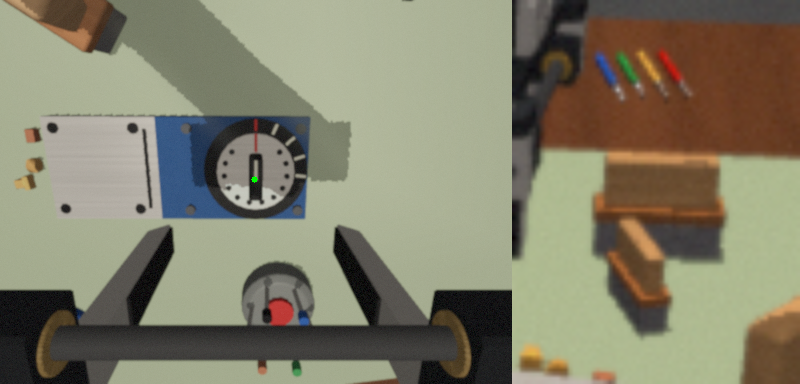

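The brush stands upright at right. The bar centre is near (255.5,175) and the plate centre near (256,174), within 2–3 mm of the prediction. I'll descend, grip and turn in small steps on the last joint, logging the torque.

```bash
python3 - <<'E'
from h import *
w=ctrl.camera_info("wrist")
c=ray(w,(256,174),.03); print(c, ray(w,(255.5,175),.062))
c=np.array([.574,.155]) if np.hypot(*(c[:2]-[.574,.155]))>.006 else (c[:2]+[.574,.1545])/2
print(c)
ctrl.move_linear([*c,.09],down(81),rate=.15)
print(ctrl.move_linear([*c,.035],rate=.06,force_limit=8))
f0=ctrl.state(); ctrl.close(50); ctrl.pause(.3)
s=ctrl.state(); print(s["position"],s["gripper_width"],s["gripper_force"],s["force"]-f0["force"],s["torque"]-f0["torque"],s["joint_positions"].round(2),s["t"])
E
```

```text
[0.57582555 0.15585118 0.03      ] [0.56886475 0.15616963 0.062     ]
[0.57491278 0.15517559]
False
[0.57495993 0.15547099 0.03499636] 0.14584221888405974 49.996633529663086 [-0.4127373   1.30812105 -1.48875419] [ 0.21997328 -0.03136676 -0.16049142] [  0.17  47.55 -29.39 102.87  35.11  38.98  31.71] 20.8917
```

```bash
python3 - <<'E'
from h import *
q0=np.array([float(x) for x in ctrl.state()["joint_positions"]]); T0=ctrl.state()["torque"][2]
y=lambda s:np.degrees(np.arctan2(s["orientation"][1,1],s["orientation"][0,1]))
a0=y(ctrl.state())
for k in range(1,37):
    q=q0.copy(); q[6]-=2*k; ctrl.movej(q); s=ctrl.state()
    print(2*k,round(a0-y(s),1),round(s["torque"][2]-T0,3),np.abs(s["force"][:2]).max().round(1),round(s["gripper_width"],4),end=" | ")
ctrl.pause(.3); s=ctrl.state(); print("\n",s["t"],a0,a0-y(s),s["position"],s["gripper_force"])
t=ctrl.camera("side")[:,:,::-1]; si=ctrl.camera_info("side"); u,v=pix(si,[.575,.155,.03]).astype(int)
w=ctrl.camera("wrist")[:,:,::-1]
cv2.imwrite("pics/end.png",np.hstack([cv2.resize(t[v-40:v+40,u-40:u+40],(384,384),interpolation=cv2.INTER_CUBIC),w[:, 56:456]]))
E
```

```text
2 1.9 0.268 1.5 0.1461 | 4 3.9 0.281 0.6 0.1466 | 6 5.9 0.263 1.6 0.1455 | 8 7.9 0.292 0.9 0.1446 | 10 9.9 0.244 0.5 0.141 | 12 11.9 0.233 0.9 0.1456 | 14 13.9 0.231 1.1 0.1482 | 16 15.9 0.193 0.5 0.1505 | 18 17.9 0.226 0.8 0.1429 | 20 19.9 0.15 0.7 0.1433 | 22 21.9 0.2 1.5 0.1442 | 24 23.9 0.232 1.5 0.1495 | 26 25.9 0.308 0.6 0.1437 | 28 27.9 0.277 0.5 0.1466 | 30 29.9 0.308 0.8 0.1484 | 32 31.9 0.297 0.2 0.1471 | 34 33.9 0.266 0.4 0.1437 | 36 35.9 0.239 0.4 0.1435 | 38 37.9 0.156 0.2 0.1467 | 40 39.9 0.216 0.9 0.1436 | 42 41.9 0.132 0.9 0.1459 | 44 43.9 0.182 0.2 0.1455 | 46 45.9 0.205 0.4 0.1434 | 48 47.9 0.206 0.5 0.1463 | 50 49.9 0.278 0.8 0.1411 | 52 51.9 0.25 1.2 0.1433 | 54 53.9 0.267 0.4 0.1479 | 56 55.9 0.278 0.8 0.1448 | 58 57.9 0.291 0.6 0.1425 | 60 59.9 0.195 0.7 0.1442 | 62 61.9 0.169 0.6 0.1469 | 64 63.9 0.264 0.1 0.1468 | 66 65.9 0.155 1.3 0.1427 | 68 67.9 0.223 0.8 0.1446 | 70 69.9 0.202 0.5 0.1485 | 72 71.9 0.277 1.2 0.1479 | 
 30.1917 81.00323762273933 71.97877698980653 [0.57493824 0.15544087 0.03498963] 50.00405251979828
```

View pics/end.png

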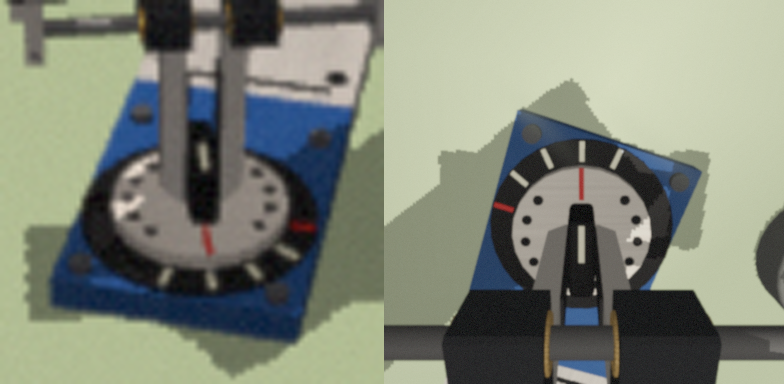

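The red line at (581,185) points straight at the third white mark (581,150), counting from the red home mark. The torque trace shows three clicks, and the grip is 50 N. Handing in.

```bash
python3 -c "
from plant import ctrl
print(ctrl.close_job())"
```

```text
the job is handed in; nothing more can be done
None
```

I handed the job in at about 30 s of the 58 s limit: the scraps are swept onto the bench, the brush is standing released on its bristles, and the knob is gripped at the third stop (about 72°); the judge's result was not shown.

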